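# Ready the bean-weighing arm

## Task

Get the bean-weighing corner ready: swing the parked spring arm out to its stop, then hang the steel pail on its hook by the bail, keeping hold of it until the arm has sunk and settled under its weight, and only then let go. Then take the wooden paddle from its drying block and lower it, blade down, to the bottom of the crowded crock, gently nudging the stirrers aside; leave the crock, the stirrers in it and everything else where they are.

Things in the scene. Friction and masses are not known exactly. Their poses are not given: they have to be found in the camera images.
- balancer: the spring-balanced weighing arm's stand, bolted down: round dark foot 110 mm wide, 28 mm steel post; origin under the post's axis, about which the arm swings. At its stop (working position) the arm points along this body's own -x axis. The arm's pivot is on the post's axis, 195 mm above the table; the arm is a straight white bar 18 mm wide, 16 mm high.
- swing (a joint): sideways swing of the arm about the post, rad: 0 = swung fully out against its stop (working position); grows clockwise seen from above (towards +y when the arm faces the robot), up to 1.2. Starts parked at 0.5 to 0.85. Stays where it is left (friction: about 1.2 N at the hook moves it) and gives way when pushed sideways.
- sink (a joint): how far the arm has sunk, rad: 0 = up against its stop (unloaded, 0.2 rad above level, as at the start), 0.2 = level, 0.38 = lower stop. A preloaded spring carries it: about 1.3 N down at the hook starts it, then about 15 N per rad more; it springs back when unloaded. The pail sinks it to between 0.12 and 0.33, settling in under a second.
- hook (a point): middle of the arm's hook, on its bar's centre line, 300 mm from the pivot. The white bar ends 270 mm from the pivot in a 24 mm collar; a round steel bar 12 mm thick goes straight on to 340 mm, where its tip turns up, reaching 24 mm above the bar's centre line. The point is 255 mm above the table with the arm up, 195 mm when level.
- pail: open steel pail, 90 mm wide at the rim, 70 mm high, 0.36 to 0.56 kg, on the table; origin under its centre. A rigid 8 mm wire bail stands over it in its own y-z plane: legs at y = +-46 mm up to z = 118 mm, then sloping to a peak over the centre at z = 150 mm; 76 mm free between rim level and peak. It hangs with the arm's bar passing under the peak along the pail's x axis (either way round).
- bail (a point): peak of the pail's bail, on the wire's centre line, 150 mm above the pail's underside. When hung it rests on the hook's bar, 10 mm above the bar's centre line.
- pail_grip (a point): centre of the wooden grip block fixed upright on top of the bail's peak: 22 mm along the pail's x, 30 mm along its y, 45 mm tall, from 154 to 199 mm above the pail's underside.
- crock: white ceramic crock, loose, 0.9 kg: outside 82 mm wide, 90 mm tall, inside 72 mm wide, inner floor 6 mm above its underside; origin under its centre. Five stirrers stand in it.
- paddle_grip (a point): flat wooden paddle, 200 mm long, 60 g, standing upright, blade down, in the dark wooden block; this point is on its round handle (16 mm thick), 175 mm above its foot and 25 mm below its top. Its z axis points along the handle to the top.
- paddle_foot (a point): middle of the paddle's lower end. Blade 22 mm wide (14 mm in the lowest 20 mm), 7 mm thick and 70 mm long; width along its x. z points up the paddle.
- stand: dark wooden drying block fixed to the table, 75 x 75 mm, 55 mm high, with a slot 27 x 12 mm and 45 mm deep in its top in which the paddle stands; origin under its centre.
- stirrer0_mid (a point): a thin stirrer (8 mm rod, about 140 mm long, flat steel blade head) leaning outwards in the crock, its foot about 15 mm from the crock's axis; point 60 mm up the rod. Its top is about 145 mm above the table. Stays in the crock, may be nudged aside.
- stirrer1_mid (a point): a thin stirrer (8 mm rod, about 140 mm long, wooden ball head) leaning outwards in the crock, its foot about 15 mm from the crock's axis; point 60 mm up the rod. Its top is about 145 mm above the table. Stays in the crock, may be nudged aside.
- stirrer2_mid (a point): a thin stirrer (8 mm rod, about 140 mm long, flat steel blade head) leaning outwards in the crock, its foot about 15 mm from the crock's axis; point 60 mm up the rod. Its top is about 145 mm above the table. Stays in the crock, may be nudged aside.
- stirrer3_mid (a point): a thin stirrer (8 mm rod, about 140 mm long, small steel disc head) leaning outwards in the crock, its foot about 15 mm from the crock's axis; point 60 mm up the rod. Its top is about 145 mm above the table. Stays in the crock, may be nudged aside.
- stirrer4_mid (a point): a thin stirrer (8 mm rod, about 140 mm long, black ball head) leaning outwards in the crock, its foot about 15 mm from the crock's axis; point 60 mm up the rod. Its top is about 145 mm above the table. Stays in the crock, may be nudged aside.
- jar: bystander, leave alone: an amber glass bean jar with a steel lid, 68 mm wide, 110 tall mm; origin under its centre.
- mug: bystander, leave alone: a white mug, 76 mm wide, 85 tall mm; origin under its centre.
- tamper: bystander, leave alone: a steel coffee tamper, 56 mm wide, 82 tall mm; origin under its centre.
- tin: bystander, leave alone: a plain metal tin, 72 mm wide, 100 tall mm; origin under its centre.
- cup_stack: bystander, leave alone: a stack of paper cups, 82 mm wide, 125 tall mm; origin under its centre.
Not all that is in view belongs to the job. Of the things that look like the pail, take the one that is farthest from the robot's base at the start.

How it is judged (in metres and radians):
On the way, in this order (a step that is already met when the one before it is completed fails the run):
1. the arm is swung out to its stop, nothing on its hook (value of joint swing below 0.08 rad and distance between bail and hook above 0.06 m), for 0.2 s.
2. the pail, still held, hangs on the hook and has sunk the arm (distance between bail and hook below 0.042 m and value of joint sink above 0.07 rad and contact force between the fingers and pail above 0.05 N), for 0.1 s.
3. the pail is let go and hangs on the settled arm (distance between bail and hook below 0.042 m and value of joint sink above 0.07 rad and contact force between the fingers and pail below 0.02 N and velocity of joint sink between -0.15 and 0.15 rad/s), for 0.3 s.
4. the paddle stands blade down in the crock (z of paddle_foot in the frame of crock between -0.005 and 0.03 m and horizontal distance between paddle_foot and crock below 0.04 m and angle between paddle_foot's own z axis and vertical below 0.75 rad), for 0.2 s.
At the end, for the whole second after the job is handed in: Arm within 0.15 rad of its stop, at rest, sunk 0.07 to 0.36; pail hanging free on the hook (bail within 42 mm of its middle), within 0.3 rad of upright, below 0.12 m/s; paddle blade down in the crock, foot within 24 mm of its floor, leaning < 0.75; stirrers still in it, crock upright, moved < 40 mm (all of step 3 and all of step 4 and value of joint swing below 0.15 rad and value of joint sink below 0.36 rad and angle between pail's own z axis and vertical below 0.3 rad and linear speed of pail below 0.12 m/s and contact force between the fingers and paddle below 0.02 N and distance between each of stirrer0_mid, stirrer1_mid, stirrer2_mid, stirrer3_mid, stirrer4_mid and crock below 0.095 m and z of each of stirrer0_mid, stirrer1_mid, stirrer2_mid, stirrer3_mid, stirrer4_mid in the frame of crock above 0.03 m and angle between crock's own z axis and vertical below 0.1 rad and distance of crock from where it was at the start of the episode below 0.04 m); the robot touches nothing.
It fails at once if the pail is let go before the arm has settled: the loaded arm bobs with the pail free (distance between bail and hook below 0.042 m and contact force between the fingers and pail below 0.02 N and (velocity of joint sink above 0.4 rad/s or velocity of joint sink below -0.4 rad/s)).
It fails at once if the paddle is dropped (falls freely faster than 0.6 m/s) (contact force between the fingers and paddle below 0.02 N and linear speed of paddle above 0.6 m/s).
It fails at once if the crock is tipped or pushed hard (angle between crock's own z axis and vertical above 0.3 rad or contact force between paddle and crock above 25 N).
It fails at once if a bystander is pushed more than 40 mm (distance of any of jar, mug, tamper, tin, cup_stack from where it was at the start of the episode above 0.04 m).
It also fails if it takes over 70 s, if anything falls off the work surface, if the arm or the gripper's body presses on something with over 40 N, if the wrist force passes 120 N, or if a joint passes its speed limit or range.

## Robot

A 6-joint arm with a two-finger parallel gripper is mounted at the origin on the work surface. World frame = base frame: x ahead of the robot, y to its left, z up, the work surface at z = 0. Lengths are in m, angles in degrees, forces in N, time in s.
With the tool pointing down it reaches from about 0.375 to 0.975 m from the base axis. Payload 3.8 kg.
Tool frame: the origin (TCP) lies at the very end of the fingers, on their centre line; the grasp point (between the pads) lies 19 mm behind it; z points along the fingers, y is the line along which they close (so a half turn about z gives the same grasp; the last joint's range is limited). The gripper opens to 88 mm and grips with 3 to 60 N. Pads are 18 mm wide; open, the fingers measure 123 mm over their backs; the gripper's body (75 mm by 187 mm) begins 45 mm behind the grasp point.
Start: joints at [69.907, 15.12, 91.902, -0, 72.978, -2.114], TCP at [0.208, 0.642, 0.239] pointing down, gripper open.
Joint ranges: [-150.88, 150.88], [-54.13, 125.18], [17.81, 147.31], [-75.09, 255.09], [0, 152.58], [-146.25, 146.25]. Speed limits (degrees/s): [147.25, 147.25, 180, 180, 180, 180].

## Interface

Orientations are given as a 3x3 rotation matrix whose columns are the frame's x, y, z axes.
In Python, from workcell import ctrl gives the robot as it stands. Calls block until the motion is done:
- ctrl.move_ptp(position, orientation): joint-space move of the TCP to a pose.
- ctrl.move_linear(position, ori=None, rate=0.15): straight line of the TCP; ori=None keeps the orientation; rate is the mean speed in m/s.
- ctrl.set_joints(angles): joint-space move.
- ctrl.command_gripper(opening, grasp_force=None): finger opening in m; grasp_force is the grip in N (None keeps the last); returns when the fingers have stopped.
- ctrl.wait(seconds).
- ctrl.ik(position, orientation): joint angles nearest the present ones, or None.
- ctrl.sense(): the state.
- ctrl.camera(name): name is "scene" or "side" or "wrist"; returns a dict with "img" (384x512x3 uint8, red, green, blue), "vfov" (degrees; the focal length in pixels is half the picture's height over the tangent of half this angle, whatever the lens; pixels are square), "cx", "cy" (the principal point, pixels), "R" (3x3) and "t" (3): a world point X has camera coordinates R X + t; the wrist camera has in their place "tool_from_camera" (4x4, takes a point from camera to tool coordinates, whose origin is the TCP and whose axes are the flange's). Camera axes: x right, y down, z forward; pixel columns grow to the right and rows downward; lengths in m; the calibration is good to about 2 mm. A picture is of the moment at which its call begins: read the wrist's pose just before it. There is no depth.
A pose or a line that the arm cannot do raises ctrl.MotionError and nothing moves.
- ctrl.job_done(): hands the job in; it is judged then, once.
The state is a dict: "time_s": time; "q": joint angles; "qd": joint speeds; "tau": joint torques, N m; "tool_pos": TCP position; "tcp_rot": TCP orientation; "ft_force": force on the tool from outside, world axes, zero at the start; "wrist_torque": the same for the moment, N m; "opening": finger opening in m; "finger_force": force on a finger pad.
Only numpy, scipy, OpenCV 4.12 (cv2) and the standard library are available. Lean on these libraries where they do the work, as an engineer would, in place of code of your own. Each camera call takes 0.05 s, during which the arm holds its last target. There are 200 camera calls.

## Working session

There is one attempt and no reset: what is moved stays moved. The work goes in short steps, each a Python script; the robot and the scene stay as the last script left them, time stands still between calls to the robot, and variables do not carry over. Pictures are saved under pics/ and viewed, at most 10 in all, crops included, and the job is handed in when it is done.

```bash
mkdir -p pics; ls; cat > h.py <<'E'
import numpy as np, cv2, json
from workcell import ctrl
def snap(name,fn,save=True):
    s=ctrl.sense(); c=ctrl.camera(name)
    if name=="wrist":
        T=np.eye(4);T[:3,:3]=np.array(s["tcp_rot"]);T[:3,3]=s["tool_pos"]
        W=T@np.array(c["tool_from_camera"]); R=W[:3,:3].T; t=-R@W[:3,3]
    else: R=np.array(c["R"]);t=np.array(c["t"])
    d=dict(f=192/np.tan(np.radians(c["vfov"])/2),cx=c["cx"],cy=c["cy"],R=R.tolist(),t=t.tolist())
    json.dump(d,open(f"pics/{fn}.json","w")); cv2.imwrite(f"pics/{fn}.png",c["img"][:,:,::-1]); return c["img"]
def ray(fn,u,v):
    d=json.load(open(f"pics/{fn}.json"));R=np.array(d["R"]);t=np.array(d["t"])
    return -R.T@t, R.T@np.array([(u-d["cx"])/d["f"],(v-d["cy"])/d["f"],1])
def onz(fn,u,v,z):
    o,r=ray(fn,u,v); return o+r*(z-o[2])/r[2]
def proj(fn,X):
    d=json.load(open(f"pics/{fn}.json"));p=np.array(d["R"])@X+np.array(d["t"]); return d["f"]*p[:2]/p[2]+[d["cx"],d["cy"]]
def tri(*obs):
    A=np.zeros((3,3));b=np.zeros(3)
    for fn,u,v in obs:
        o,r=ray(fn,u,v);r=r/np.linalg.norm(r);P=np.eye(3)-np.outer(r,r);A+=P;b+=P@o
    return np.linalg.solve(A,b)
def down(a): # tool y axis (closing) at angle a deg from world x
    a=np.radians(a);y=np.array([np.cos(a),np.sin(a),0]);z=np.array([0,0,-1.]);return np.column_stack([np.cross(y,z),y,z])
E
python3 - <<'E'
from h import *
a=snap("scene","s0");b=snap("side","d0")
for n in("s0","d0"):
    im=cv2.imread(f"pics/{n}.png");cv2.imwrite(f"pics/{n}_b.png",cv2.resize(im,(800,600),interpolation=cv2.INTER_CUBIC))
    print(ray(n,256,192))
s=ctrl.sense();print(s)
E
```

```text
pics
(array([ 1.19158096, -0.49124156,  0.90699196]), array([-0.60391442,  0.45284015, -0.65593818]))
(array([-0.24781372, -0.80440077,  0.89601179]), array([ 0.58159036,  0.58836481, -0.56281059]))
{'time_s': 0.1, 'q': array([ 6.99066189e+01,  1.51628935e+01,  9.19719247e+01, -1.14312272e-03,
        7.29780611e+01, -2.11645447e+00]), 'qd': array([ 0.03415797, -0.08883456, -0.27211297, -0.00273697, -0.16349424,
        0.01247041]), 'tau': array([ 4.89197555e-04, -5.03623259e+01, -3.58068609e+01,  7.30314734e-02,
        2.34830577e-02, -5.71172848e-05]), 'tool_pos': array([0.20814313, 0.64144088, 0.23754961]), 'tcp_rot': array([[-9.51182673e-01,  3.08627752e-01, -6.58918943e-04],
       [ 3.08628450e-01,  9.51180862e-01, -1.85675491e-03],
       [ 5.37049942e-05, -1.96947423e-03, -9.99998059e-01]]), 'ft_force': array([-0.09455779,  0.12558873,  0.70757843]), 'wrist_torque': array([ 0.00630884, -0.00383338,  0.01246239]), 'finger_force': 0.0, 'opening': 0.08790035540824283}
```

View pics/s0_b.png

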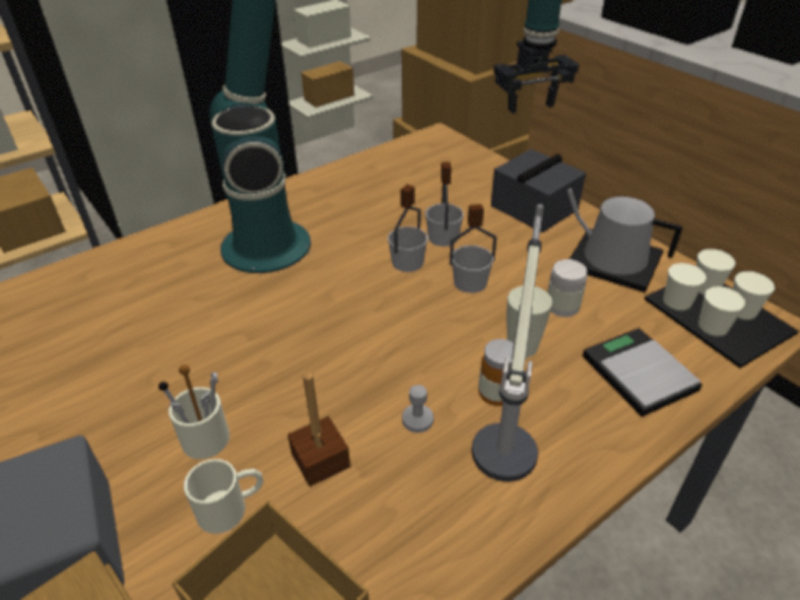

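View pics/d0_b.png

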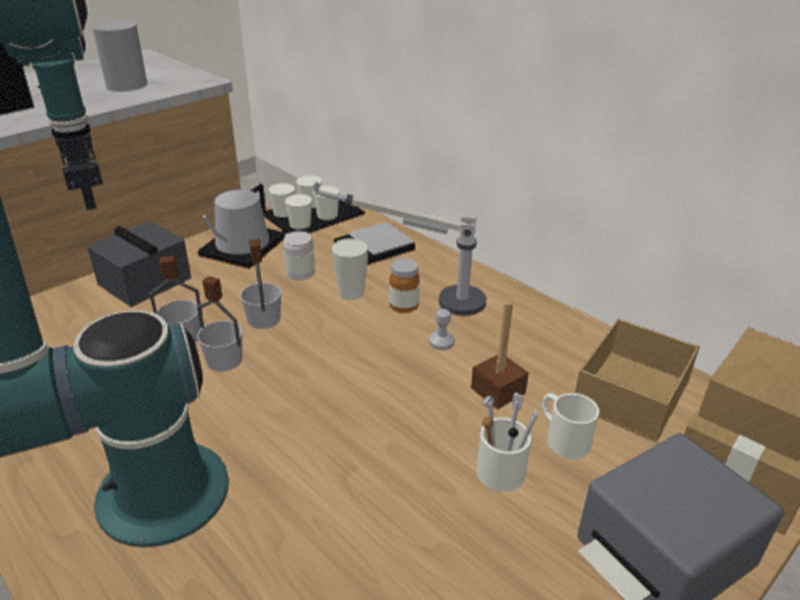

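The scene shows three pails. In scene/side display pixels they are A (407,250)/(220,345), B (444,222)/(180,320) and C (472,270)/(262,305). C looks farthest from the base, so I'll measure all three along with the other items.

```bash
python3 - <<'E'
from h import *
np.set_printoptions(precision=3,suppress=True)
k=1.5625
def T(n,a,b):
    X=tri(("s0",a[0]/k,a[1]/k),("d0",b[0]/k,b[1]/k)); 
    print(n,X,"r%.3f"%np.hypot(X[0],X[1]),[proj("s0",X)*k-a,proj("d0",X)*k-b])
T("A grip",(408,196),(212,289)); T("B grip",(446,173),(169,268)); T("C grip",(476,216),(256,251))
for n,p,q in (("A",(407,248),(220,345)),("B",(444,222),(180,320)),("C",(472,270),(262,305))): print(n,onz("s0",p[0]/k,p[1]/k,.035),onz("d0",q[0]/k,q[1]/k,.035))
print("foot",onz("s0",505/k,450/k,.01),onz("d0",463/k,299/k,.01))
T("tip",(540,208),(316,188)); T("collar",(535,243),(345,200)); T("pivot",(514,385),(466,230))
T("padtop",(310,377),(507,304)); T("padentry",(317,440),(501,370))
T("crockrim",(197,406),(504,436))
T("tamper",(418,392),(443,316));T("jar top",(498,350),(405,267));T("cups top",(529,300),(351,247)); T("mug",(215,480),(574,408));T("tin top",(569,270),(298,239))
for n in("s0","d0"):
    im=cv2.imread(f"pics/{n}.png")
    c=im[95:205,225:385] if n=="s0" else im[110:240,80:240]
    cv2.imwrite(f"pics/{n}_c.png",cv2.resize(c,None,fx=5 if n=="s0" else 4.5,fy=5 if n=="s0" else 4.5,interpolation=cv2.INTER_CUBIC))
E
```

```text
A grip [0.262 0.229 0.174] r0.348 [array([-0.463,  1.077]), array([-0.706, -1.078])]
B grip [0.238 0.355 0.175] r0.428 [array([-0.342,  0.858]), array([-0.533, -0.865])]
C grip [0.407 0.292 0.174] r0.501 [array([-0.381,  0.866]), array([-0.484, -0.772])]
A [0.255 0.233 0.035] [0.26  0.231 0.035]
B [0.227 0.367 0.035] [0.244 0.365 0.035]
C [0.406 0.295 0.035] [0.405 0.291 0.035]
foot [0.777 0.035 0.01 ] [0.776 0.025 0.01 ]
tip [0.568 0.287 0.273] r0.636 [array([-1.382,  3.144]), array([-1.363, -2.466])]
collar [0.609 0.238 0.245] r0.654 [array([-0.74 ,  1.602]), array([-0.723, -1.208])]
pivot [0.78  0.03  0.183] r0.780 [array([ 1.343, -2.451]), array([1.234, 1.466])]
padtop [ 0.6   -0.216  0.202] r0.638 [array([-0.95 ,  1.352]), array([-0.992, -0.913])]
padentry [ 0.599 -0.22   0.053] r0.638 [array([-1.188,  1.592]), array([-1.278, -1.073])]
crockrim [ 0.441 -0.35   0.083] r0.563 [array([-1.237,  1.372]), array([-1.444, -1.118])]
tamper [ 0.631 -0.038  0.07 ] r0.633 [array([-1.316,  2.123]), array([-1.396, -1.477])]
jar top [0.667 0.11  0.108] r0.676 [array([-0.981,  1.79 ]), array([-0.987, -1.253])]
cups top [0.619 0.234 0.124] r0.662 [array([-0.468,  0.931]), array([-0.48 , -0.696])]
mug [ 0.585 -0.387  0.078] r0.701 [array([-1.632,  1.77 ]), array([-1.692, -1.119])]
tin top [0.583 0.39  0.096] r0.702 [array([-0.553,  1.152]), array([-0.571, -0.903])]
```

View pics/s0_c.png

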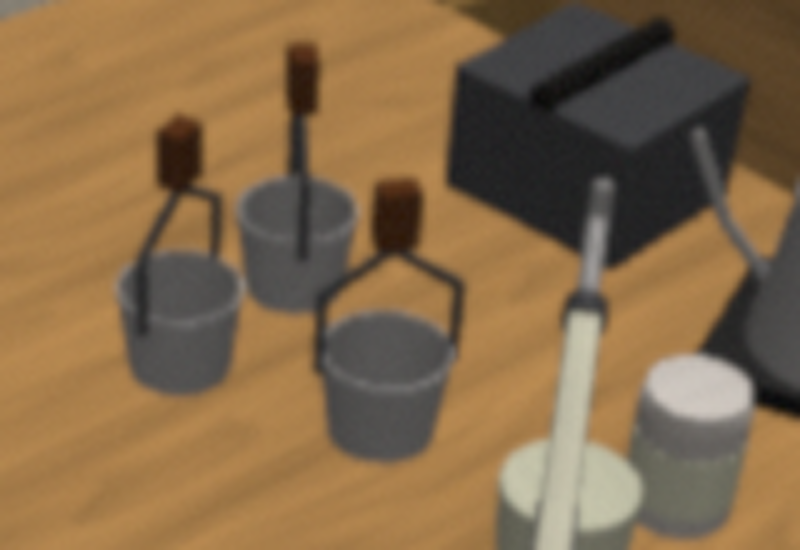

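Crop check: C (scene crop 395,215 for the grip, 385,380 for the pail) is a steel pail with its bail seen nearly face-on. It is the farthest at r = 0.50, against 0.35 and 0.43 for the other two. The parked arm points at about 129° and its pivot is near (0.777, 0.030). I'll push it out now.

```bash
cat > push.py <<'E'
from h import *
np.set_printoptions(precision=3,suppress=True)
l=onz("s0",225+320/5,95+300/5,.118);r=onz("s0",225+462/5,95+288/5,.118)
print("bail corners",l,r,"yaw of y axis",np.degrees(np.arctan2(*(r-l)[1::-1])),np.linalg.norm(r-l))
P=np.array([.777,.03]);R=.235
def pose(a,off,z=.222):
    a=np.radians(a);p=P+R*np.array([np.cos(a),np.sin(a)])+off*np.array([np.sin(a),-np.cos(a)])
    return [*p,z],down(np.degrees(a)-90)
ctrl.command_gripper(0.0,20)
s=ctrl.sense();p=s["tool_pos"];ctrl.move_linear([p[0],p[1],.40],rate=.3)
q,o=pose(129,.055,.40);
if ctrl.ik(q,o) is None: print("ik none")
ctrl.move_ptp(q,o)
ctrl.move_linear(pose(129,.055)[0],o,rate=.2)
f0=np.array(ctrl.sense()["ft_force"])
a=129
ctrl.move_linear(*pose(a,.03),rate=.1)
while a<182:
    a+=4 if a<152 else 1
    ctrl.move_linear(*pose(a,.026),rate=.12)
    t=np.radians(a);f=np.array(ctrl.sense()["ft_force"])-f0;ft=f[:2]@[np.sin(t),-np.cos(t)]
    print(a,round(ft,2),end="; ")
    if ft>(8 if a<153 else 5):break
ctrl.wait(.3)
q,o=pose(a,.07);ctrl.move_linear(q,o,rate=.15)
ctrl.move_linear([q[0],q[1],.42],rate=.3)
snap("scene","s1");snap("side","d1");print(ctrl.sense()["time_s"])
ims=[cv2.resize(cv2.imread(f"pics/{n}.png")[y:y+140,x:x+160],(400,350),interpolation=cv2.INTER_CUBIC) for n,x,y in(("s1",250,120),("d1",170,80))]
cv2.imwrite("pics/m1.png",np.hstack(ims))
E
python3 push.py
```

```text
bail corners [0.385 0.249 0.118] [0.432 0.331 0.118] yaw of y axis 60.06629769268983 0.09437397252602642
133 0.09; 137 0.02; 141 -0.52; 145 0.19; 149 0.86; 153 -0.21; 154 0.38; 155 0.73; 156 -0.44; 157 -0.01; 158 0.83; 159 0.57; 160 0.79; 161 0.67; 162 -0.17; 163 0.29; 164 -0.47; 165 -0.3; 166 -1.85; 167 0.2; 168 -0.39; 169 0.43; 170 -0.48; 171 0.31; 172 -0.41; 173 0.54; 174 0.3; 175 1.02; 176 9.03; 14.8917
```

View pics/m1.png

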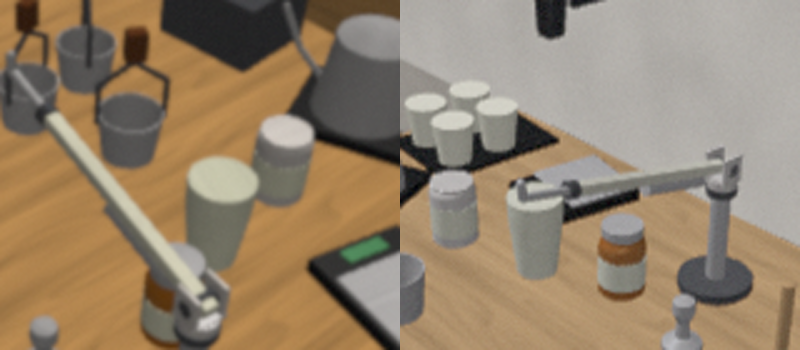

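The arm hit its stop at about 175–176° (9 N). The merged view shows its tip at left (12,60) and right (523,186), and its collar at (47,113) and (570,187). Pail C's y axis points at about 60°. Next I'll go above the pail and look.

```bash
python3 - <<'E'
from h import *
np.set_printoptions(precision=3,suppress=True)
T=lambda a,b:tri(("s1",a[0]/2.5+250,a[1]/2.5+120),("d1",(b[0]-400)/2.5+170,b[1]/2.5+80))
P=np.array([.777,.03])
for n,a,b in(("tip",(12,60),(523,186)),("collar",(47,113),(570,187))):
    X=T(a,b);d=X[:2]-P;print(n,X,np.hypot(*d),np.degrees(np.arctan2(d[1],d[0])))
ctrl.command_gripper(.07)
ctrl.move_ptp([.406,.292,.30],down(60))
snap("wrist","w1");print(ctrl.sense()["q"])
for X in([.406,.292,.199],[.406,.292,0]): print(proj("w1",np.array(X)))
E
```

```text
tip [0.453 0.06  0.275] 0.3256476410206642 174.78581173368764
collar [0.521 0.054 0.248] 0.2567082405438237 174.6751250863792
[ 32.808  -6.024 108.089  -0.026  77.832 -27.177]
[259.728 188.604]
[260.327 149.647]
```

View pics/w1.png

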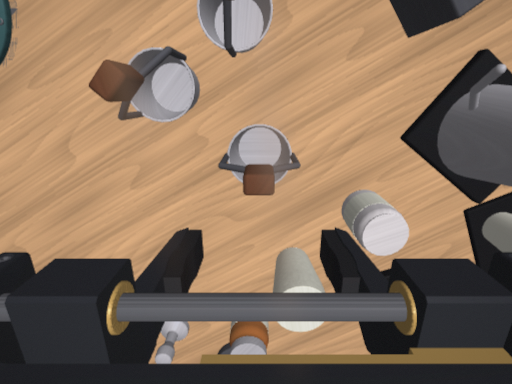

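The block top is at (259,186) in the wrist view, against a predicted (259.7,188.6), and the bail lies along the closing direction. I'll grasp it, lift, and thread it over the hook.

```bash
cat > hang.py <<'E'
from h import *
np.set_printoptions(precision=2,suppress=True)
u=np.array([np.cos(np.radians(174.8)),np.sin(np.radians(174.8))]);H=np.array([.485,.057])
o=down(84.8)
pre=[*(H+.104*u),.317]
print(ctrl.ik(pre,o))
f0=ctrl.sense()["ft_force"]
ctrl.move_linear([.406,.292,.160],rate=.15)
ctrl.command_gripper(0.0,35);print("open",ctrl.sense()["opening"])
ctrl.move_linear([.406,.292,.317],rate=.12);ctrl.wait(.3)
s=ctrl.sense();print("lift",s["opening"],s["finger_force"],s["ft_force"]-f0)
ctrl.move_linear(pre,o,rate=.15)
snap("side","d2");snap("scene","s2")
f1=ctrl.sense()["ft_force"]
ctrl.move_linear([*H,.317],rate=.06);print("thread",ctrl.sense()["ft_force"]-f1)
z=.317
while z>.19:
    z-=.006;ctrl.move_linear([*H,z],rate=.05);ctrl.wait(.1);s=ctrl.sense();f=s["ft_force"]-f0
    print(round(z,3),f,end="; ")
    if z<.27 and f[2]>-.6: break
ctrl.wait(.5);s=ctrl.sense();print(s["ft_force"]-f0,s["opening"],s["time_s"],s["tool_pos"])
snap("side","d3");snap("scene","s3")
ims=[cv2.resize(cv2.imread(f"pics/{n}.png")[y:y+140,x:x+160],(400,350),interpolation=cv2.INTER_CUBIC) for n,x,y in(("s2",200,70),("d2",130,80),("s3",200,70),("d3",130,80))]
cv2.imwrite("pics/m3.png",cv2.resize(np.vstack([np.hstack(ims[:2]),np.hstack(ims[2:])]),(686,600)))
E
python3 hang.py
```

```text
[  6.19 -19.96 117.51  -0.    82.45 -78.61]
open 0.029860110595631324
lift 0.030058582051239922 34.92752750477848 [-0.95  0.63 -5.59]
thread [-0.38  0.34  0.47]
0.311 [-0.29  0.33 -5.4 ]; 0.305 [ 0.08 -0.35 -5.48]; 0.299 [ 0.34  0.3  -5.6 ]; 0.293 [-0.35  0.21 -5.65]; 0.287 [ 0.66 -0.01 -5.2 ]; 0.281 [-0.1   0.55 -5.7 ]; 0.275 [-0.04 -1.12 -4.42]; 0.269 [-1.73 -1.26 -3.97]; 0.263 [-0.18 -1.05 -2.04]; 0.257 [-0.72 -0.44 -3.56]; 0.251 [-0.11 -0.65 -3.48]; 0.245 [-0.49 -0.26 -3.42]; 0.239 [ 0.07  0.1  -2.51]; 0.233 [ 1.23 -0.06 -2.42]; 0.227 [ 0.25  0.38 -1.62]; 0.221 [ 0.37 -0.56 -1.78]; 0.215 [ 0.36  0.03 -1.96]; 0.209 [-0.21 -0.55 -2.2 ]; 0.203 [ 1.19 -0.43 -0.91]; 0.197 [ 1.1  -0.22 -1.68]; 0.191 [ 0.44  0.08 -1.05]; 0.185 [ 0.88  0.8  -0.65]; [0.65 0.38 1.05] 0.02950566667738257 32.7833 [0.48 0.06 0.19]
```

View pics/m3.png

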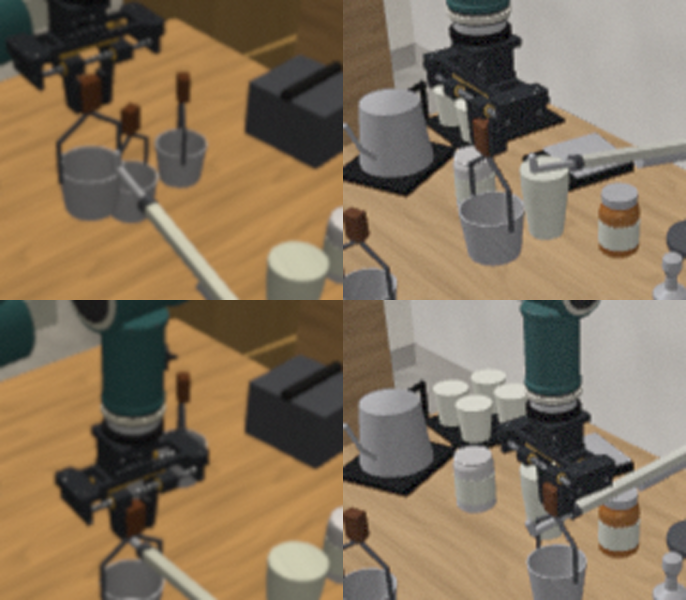

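The pail hangs on the bar inside the tip, the arm is sunk slightly below level, and the wrist load is about zero. I'll let it settle, release, and rise.

```bash
python3 - <<'E'
from h import *
np.set_printoptions(precision=3,suppress=True)
p=ctrl.sense()["tool_pos"]
ctrl.move_linear([.485,.057,.188],rate=.03);ctrl.wait(.5)
ctrl.command_gripper(.06);ctrl.wait(.3)
ctrl.move_linear([.485,.057,.30],rate=.12)
snap("side","d4");snap("scene","s4")
# look at paddle from above
ctrl.move_linear([.485,.057,.42],rate=.3)
ctrl.move_ptp([.600,-.218,.32],down(0))
snap("wrist","w4");s=ctrl.sense();print(s["time_s"],s["q"],proj("w4",np.array([.6,-.218,.2])),proj("w4",np.array([.6,-.218,.055])))
ims=[cv2.resize(cv2.imread(f"pics/{n}.png")[y:y+140,x:x+160],(400,350),interpolation=cv2.INTER_CUBIC) for n,x,y in(("s4",200,70),("d4",130,80))]
cv2.imwrite("pics/m4.png",cv2.resize(np.vstack([np.hstack(ims),cv2.resize(cv2.imread("pics/w4.png")[:300],(800,469))]),(585,600)))
E
```

```text
37.525 [-22.129   8.965  90.785   0.024  80.269 -22.24 ] [261.538 185.133] [261.574 155.735]
```

View pics/m4.png

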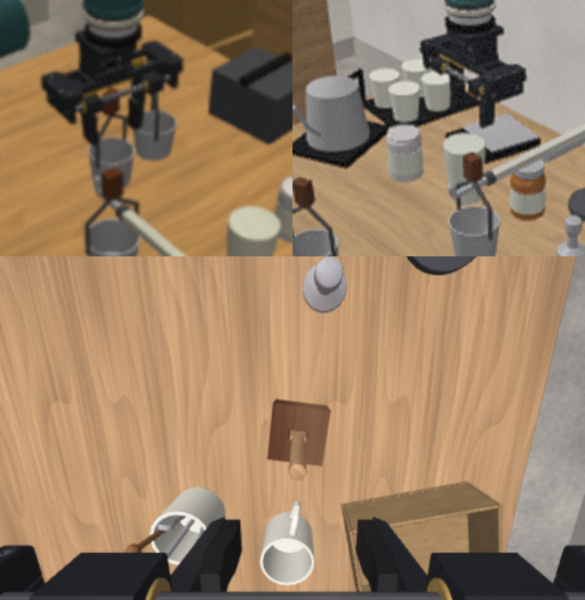

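The pail hangs free and settled on the hook. In the wrist view the paddle top is at about px (261,187), against a predicted (261.5,185). I'll take one close look straight down at the crock before fetching the paddle.

```bash
python3 - <<'E'
from h import *
np.set_printoptions(precision=3,suppress=True)
ctrl.move_ptp([.445,-.290,.34],down(0))
snap("wrist","w5");s=ctrl.sense();print(s["time_s"],s["q"],proj("w5",np.array([.441,-.35,.09])),proj("w5",np.array([.441,-.35,.006])))
cv2.imwrite("pics/w5_c.png",cv2.resize(cv2.imread("pics/w5.png")[130:310,140:380],None,fx=3.3,fy=3.3,interpolation=cv2.INTER_CUBIC))
E
```

```text
38.3 [-35.68   -3.281 101.519   0.044  81.711 -35.75 ] [257.593 196.008] [258.086 180.093]
```

View pics/w5_c.png

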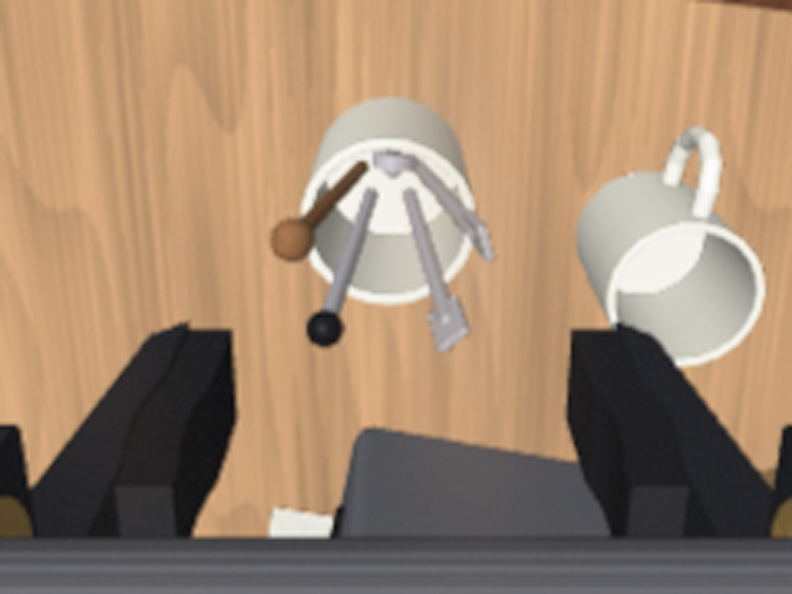

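The crock's rim centre is at px (257.7,197), which matches (0.441,-0.350). The stirrer feet form a ring around a free centre at crop (390,170). I'll fetch the paddle, hold it above the crock, and measure where its foot is.

```bash
python3 - <<'E'
from h import *
np.set_printoptions(precision=3,suppress=True)
ctrl.command_gripper(.05)
ctrl.move_ptp([.600,-.219,.24],down(0))
f0=ctrl.sense()["ft_force"]
ctrl.move_linear([.600,-.219,.171],rate=.12)
ctrl.command_gripper(0.0,25);print(ctrl.sense()["opening"])
ctrl.move_linear([.600,-.219,.338],rate=.15)
s=ctrl.sense();print(s["opening"],s["ft_force"]-f0,s["tool_pos"])
ctrl.move_linear([.441,-.351,.338],rate=.2);ctrl.wait(.2)
snap("scene","s6");snap("side","d6");print(ctrl.sense()["time_s"],ctrl.sense()["tool_pos"],ctrl.sense()["opening"])
o=[]
for n in("s6","d6"):
    c=proj(n,np.array([.441,-.351,.2])).astype(int);print(n,c-[40,60],proj(n,np.array([.441,-.351,.338-.161])))
    x,y=c-[40,60];o.append(cv2.resize(cv2.imread(f"pics/{n}.png")[y:y+120,x:x+80],(400,600),interpolation=cv2.INTER_CUBIC))
cv2.imwrite("pics/m6.png",np.hstack(o))
E
```

```text
0.015396318624097304
0.015013383949038587 [ 0.543  0.232 -1.084] [ 0.599 -0.219  0.336]
43.5667 [ 0.442 -0.351  0.338] 0.015070278659291671
s6 [ 74 169] [116.514 235.925]
d6 [286 183] [325.681 250.89 ]
```

View pics/m6.png

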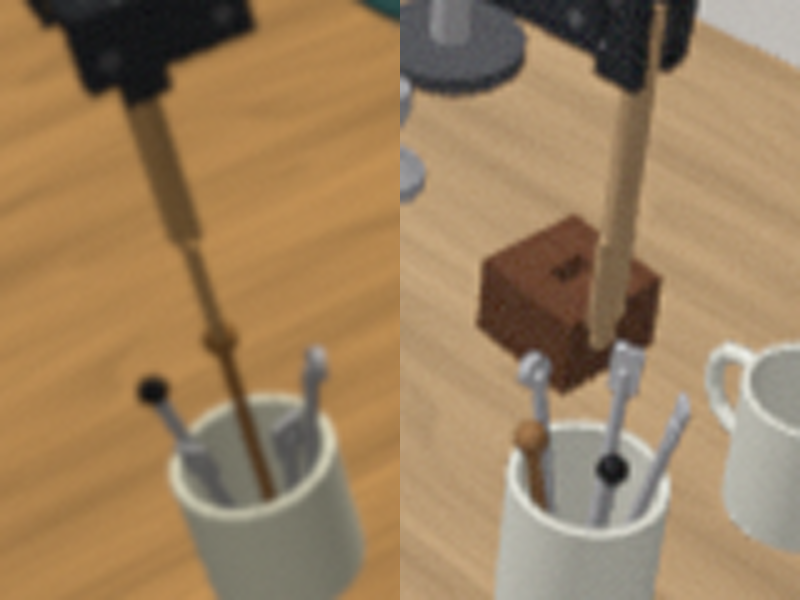

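The paddle hangs straight. Its foot is at crop (215,328) and (600,345), within about 1 px of prediction. I'll lower it with force monitoring.

```bash
cat > low.py <<'E'
from h import *
np.set_printoptions(precision=2,suppress=True)
c=[.441,-.352]
ctrl.move_linear([*c,.265],rate=.1);ctrl.wait(.2)
f0=np.mean([ctrl.sense()["ft_force"]],axis=0);z=.265;k=0
W=[(.004,0),(-.004,0),(0,.004),(0,-.004)]
while z>.170 and ctrl.sense()["time_s"]<62:
    z-=.004;ctrl.move_linear([*c,z],rate=.04);f=ctrl.sense()["ft_force"]-f0
    if np.abs(f).max()>1.5:print(round(z,3),f,end="; ")
    if f[2]>6:
        if z<.180 or k>=4: break
        z+=.006;ctrl.move_linear([*c,z],rate=.06)
        c=[.441+W[k][0],-.352+W[k][1]];k+=1;ctrl.move_linear([*c,z],rate=.06)
s=ctrl.sense();print("end",s["tool_pos"],s["ft_force"]-f0,s["opening"],s["time_s"])
E
python3 low.py
```

```text
end [ 0.44 -0.35  0.17] [0.39 0.44 0.93] 0.01520982480032511 50.65
```

It reached the bottom with no resistance, foot about 3 mm above the floor. Releasing and checking.

```bash
python3 - <<'E'
from h import *
ctrl.move_linear([.441,-.352,.168],rate=.03)
ctrl.command_gripper(.05);ctrl.wait(.3)
ctrl.move_linear([.441,-.352,.36],rate=.15)
ctrl.wait(.5);snap("scene","s7");snap("side","d7");print(ctrl.sense()["time_s"],ctrl.sense()["ft_force"])
a=cv2.imread("pics/s7.png")[100:330,60:360];b=cv2.imread("pics/d7.png")[80:330,160:420]
cv2.imwrite("pics/m7.png",np.hstack([cv2.resize(i,(400,400),interpolation=cv2.INTER_CUBIC) for i in(a,b)]))
E
```

```text
53.9 [ 0.01007407 -0.25638296  0.23789511]
```

View pics/m7.png

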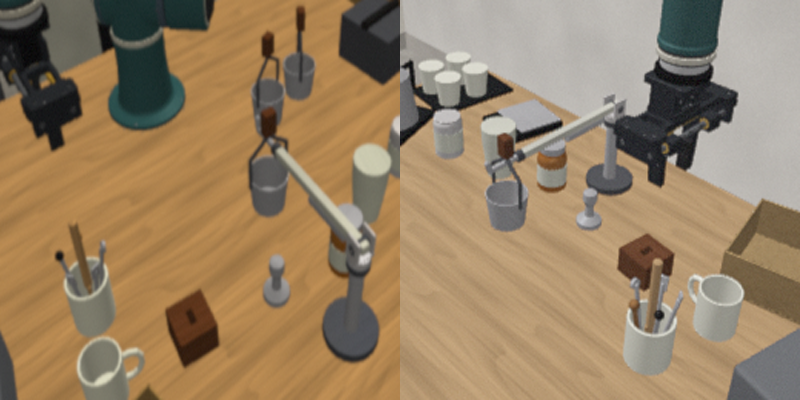

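The paddle stands in the crock at (80,255)/(655,290) with the stirrers around it. The pail hangs on the hook at (268,180)/(505,200), and everything else is in place.

```bash
python3 -c "
from workcell import ctrl
print(ctrl.job_done())"
```

```text
the job is handed in; nothing more can be done
None
```

The job is handed in at about 54 s of the 70 s allowed: the arm is at its stop with the pail hanging settled on its hook, and the paddle stands blade down in the crock with the stirrers still in it; the hand-in returned no verdict.

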